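# Light the sample box and hold its flap open at the pointer

### The arm

A 7-joint arm with a two-finger parallel gripper is mounted at the origin on a cart in front of the work surface, level with it; the furniture and walls round the work are solid. World frame = base frame: x ahead of the robot, y to its left, z up, the work surface at z = 0. Lengths are in m, angles in rad, forces in N, time in s.
With the tool pointing down it reaches from about 0.35 to 0.9 m from the base axis. Payload 19.9 kg.
Tool frame: the origin (TCP) lies at the very end of the fingers, on their centre line; the grasp point (between the pads) lies grip_point_offset behind it (grip_point_offset is the distance from the TCP to the grasp point, in m); z points along the fingers, y is the line along which they close (so a half turn about z gives the same grasp; the last joint's range is limited). The gripper opens to 94 mm and grips with 3 to 60 N. Pads are 16 mm wide; open, the fingers measure 119 mm over their backs; the gripper's body (75 mm by 177 mm) begins 78 mm behind the grasp point.
Start: joints at [1.187, 0.417, -0.01, 1.614, 0.005, 1.111, -0.053], TCP at [0.21, -0.589, 0.205] pointing down, gripper open.
Joint ranges: [-2.81, 2.81], [-0.39, 2.02], [-1.27, 1.25], [0.06, 2.57], [-1.19, 4.33], [0.19, 2], [-2.82, 2.82]. Speed limits (rad/s): [1.89, 1.89, 2.39, 2.39, 3.01, 3.01, 3.01].

### API

Orientations are given as a unit quaternion [x, y, z, w].
In Python, from workcell import * gives the robot as it stands. The module is installed in compiled form; this text tells all that it offers.
- The arm moves only by the shell command python3 -m pendant 'ROWS' [FORCE]. ROWS is JSON, a list of rows, each an object of numbers: "x", "y", "z": the shift along the tool's x, y, z in units of 150 mm (1.0 is 150 mm); "ax", "ay", "az": the turn, a rotation vector about the tool's x, y, z in units of 1.5 rad (1.0 is 1.5 rad); "grip": the closure, from -1 (fully open) to 1 (shut). In form: [{"x": .., "y": .., "z": .., "ax": .., "ay": .., "az": .., "grip": ..}, ...]. A call has 1 to 12 rows; each row is the pose to reach, as a shift and turn from the pose commanded when the call began, along the tool's axes at that moment; what a row does not reach only later rows make up. A row lasts 1/8 s, in which the tool goes at most 62.5 mm and 10.7 degrees, less where a joint would pass 70% of its speed; a pose out of reach is approached as far as the arm can. A call with a number of a shift or a turn outside -1 to 1 is refused whole. A call with a gripper value outside its range is refused whole. The fingers move at their own pace and stop on an object; FORCE is the grip in N (left out, the last holds). Time passes only in rows, so rows that repeat a pose let the fingers close. It gives the time, the measured TCP pose, the force, the opening and the grip force at its end, in the units of the state.
- read_state(): the state, without advancing time (a new reading comes with each control period).
- grab_frame(name): name is "side" or "top" or "wrist"; returns a dict with "frame" (420x560x3 uint8, red, green, blue), "depth" (420x560 float32, m along the optical axis (not along the pixel's ray), 0 where there is no reading), "fx", "fy", "cx", "cy" (pixels), "R" (3x3) and "t" (3): a world point X has camera coordinates R X + t; the wrist camera has in their place "T_tool_cam" (4x4, takes a point from camera to tool coordinates, whose origin is the TCP and whose axes are the flange's). Camera axes: x right, y down, z forward; pixel columns grow to the right and rows downward; lengths in m; the calibration is good to about 2 mm. A picture is of the moment at which its call begins: read the wrist's pose just before it.
- finish_job(): hands the job in; it is judged then, once.
The state is a dict: "t": time; "joints": joint angles; "joint_vel": joint speeds; "joint_torque": joint torques, N m; "tool_pos": TCP position; "ee_rot": TCP orientation; "force": force on the tool from outside, world axes, zero at the start; "ft_torque": the same for the moment, N m; "grip_width": opening from 0.0 (shut) to 1.0 (fully open); "grasp_force": force on a finger pad.
Only numpy, scipy, OpenCV 4.12 (cv2) and the standard library are available. Lean on these libraries where they do the work, as an engineer would, in place of code of your own. Each camera call takes 0.05 s, during which the arm holds its last target. There are 200 camera calls.

### The job

Set up the sample box for a look inside: first, with the blue flap still shut, swing the small lamp on its stiff arm until its head stands centred over the green disc, where it stays by itself. Then lift the flap by its black bar until the flap lies parallel with the red pointer on the quadrant, and finish holding it there with the fingers on the flap: it falls shut if let go. Leave the pointer's setting and the things lying round the station as they are.

Things in the scene. Friction and masses are not known exactly. Their poses are not given: they have to be found in the camera images.
- station: fixed dark base plate 250 (x) x 340 (y) x 12 mm; origin under its centre, -x its front (robot side), +y its left. Carries a grey open box (133 x 180 mm, top 95 above the bench, front face at x -55, centre line y +50 mm) shut by the blue flap, an upright quadrant with the red pointer at the box's left (top 205 above the bench), and the lamp on its post at the right
- flap (a joint): angle of the blue flap (rad): 0 = shut and level, grows as its front edge rises, stop at 1.35. Swings freely about a level hinge along the station's y axis at the box's back top edge; weighs 0.3 to 0.6 kg centre of mass about midway, and falls shut by itself from any angle
- flap_bar (a point): middle of the flap's black grab bar: round, 10 mm thick, along the station's y, 84 mm free between its two side brackets, 173 mm from the hinge axis, 48 mm in front of the box's front face (clear round it). Moves with the flap; its x axis lies in the flap, pointing from the bar to the hinge
- flap_hinge (a point): point on the flap's hinge axis in line with the middle of the bar, 95 mm above the bench; axes are the station's. With the flap at angle a the bar's middle is at (-173 cos a, 0, +173 sin a) mm from here
- pointer (a joint): angle of the red pointer (rad), on the same axis and scale as flap: the wanted flap angle, between 0.55 and 1.05. Stiff; must not be moved
- pointer_tip (a point): free tip of the red pointer (flat bar 145 mm long, 12 wide, 7 thick, turning about the flap's hinge line, 101 mm to the left of the middle of the bar, on the quadrant's inner face, 5 mm clear of the flap); turns with the pointer, its x axis points along the pointer from the tip to the hinge
- lamp (a joint): angle of the lamp arm about its upright post (rad): 0 = head over the green disc (arm points to the station's -x), grows as the head swings out to the right and away from the robot; range -0.3 to 1.6. It is stiff with friction: about 2 N at the knob moves it, and it stays where it is left
- lamp_knob (a point): point on the axis of the upright round black knob on top of the lamp head (knob 18 mm thick), 175 mm above the bench; knob from 148 (top face of the arm) to 185 mm above the bench. The white lamp head, 48 mm across, hangs coaxially under it, its underside 96 mm above the bench. Turns with the lamp
- lamp_post (a point): point on the axis of the lamp post at the height of lamp_knob, 140 mm from the knob's axis; the post and arm hub end 148 mm above the bench
- lamp_mark (a point): centre of the green disc, 60 mm across, flat on the base plate (13 mm above the bench) at the right of the box's front
- tape_roll: bystander: roll of blue tape lying flat, 93x93x24 mm, loose; origin under its centre
- screwdriver: bystander: red-handled screwdriver, 24x195x29 mm, loose; origin under its centre
- bushing_1: bystander: small flanged steel bushing, 32x32x28 mm, loose; origin under its centre
- micrometer: bystander: micrometer, 49x129x18 mm, loose; origin under its centre

How it is judged:
On the way, in this order (a step that is already met when the one before it is completed fails the run):
1. the lamp's head stands over the green disc while the flap is still shut (horizontal distance between lamp_knob and lamp_mark below 0.015 m and value of joint flap below 0.12 rad), for 0.2 s.
2. the flap is held parallel with the pointer by the fingers (angle between the x axis of flap_bar and the x axis of pointer_tip, either way round below 0.07 rad and value of joint flap above 0.4 rad and contact force between the fingers and station above 0.3 N), for 0.3 s.
At the end, for the whole second after the job is handed in: The lamp knob's axis is within 15 mm of the green disc's centre, and the flap is within 0.07 rad (4 degrees) of the pointer's angle, carried by the fingers (contact over 0.3 N), through the last second (all of step 2 and horizontal distance between lamp_knob and lamp_mark below 0.015 m); the arm keeps its last pose, push and grip.
It fails at once if the red pointer is moved (more than 6 mm at its tip) (distance of pointer_tip from where it was at the start of the episode above 0.006 m).
It fails at once if the roll of blue tape lying flat is disturbed (moved more than 20 mm) (distance of tape_roll from where it was at the start of the episode above 0.02 m).
It fails at once if the red-handled screwdriver is disturbed (moved more than 20 mm) (distance of screwdriver from where it was at the start of the episode above 0.02 m).
It fails at once if the small flanged steel bushing is disturbed (moved more than 20 mm) (distance of bushing_1 from where it was at the start of the episode above 0.02 m).
It fails at once if the micrometer is disturbed (moved more than 20 mm) (distance of micrometer from where it was at the start of the episode above 0.02 m).
It also fails if it takes over 48 s, if anything falls off the work surface, if the arm or the gripper's body presses on something with over 40 N, if the wrist force passes 120 N, or if a joint passes its speed limit or range.

## Working session

There is one attempt and no reset: what is moved stays moved. The work goes in short steps, Python scripts to look and compute and a shell command to move; the robot and the scene stay as the last step left them, time stands still between calls to the robot, and variables do not carry over. Pictures are saved under pics/ and viewed, at most 10 in all, crops included, and the job is handed in when it is done.

```bash
mkdir -p pics; cat > h.py <<'E'
from workcell import *
import numpy as np, cv2
from scipy.spatial.transform import Rotation as Ro
def save(name,fn):
    s=read_state(); g=grab_frame(name); cv2.imwrite(fn+'.png',g['frame'][:,:,::-1]); 
    np.savez(fn+'.npz',**{k:v for k,v in g.items()},pos=s['tool_pos'],rot=s['ee_rot']); return g
def cam(fn):
    g=dict(np.load(fn+'.npz'))
    if 'T_tool_cam' in g:
        T=np.eye(4);T[:3,:3]=Ro.from_quat(g['rot']).as_matrix();T[:3,3]=g['pos']
        C=np.linalg.inv(T@g['T_tool_cam']);g['R']=C[:3,:3];g['t']=C[:3,3]
    return g
def px(fn,u,v,z=None):
    "world point from depth, and on plane z if given"
    g=cam(fn);r=np.array([(u-g['cx'])/g['fx'],(v-g['cy'])/g['fy'],1])
    R,t=g['R'],g['t'];d=float(g['depth'][int(round(v)),int(round(u))])
    o=-R.T@t;w=R.T@r
    return (o+w*d, None if z is None else o+w*(z-o[2])/w[2])
E
python3 - <<'E'
from h import *
np.set_printoptions(precision=4,suppress=True)
print(read_state())
for n in('top','side'):
    g=save(n,'pics/'+n+'0'); print(g['fx'],-g['R'].T@g['t'],g['R'])
a=[cv2.imread('pics/%s0.png'%n) for n in('top','side')]
E
```

```text
{'t': 0.0, 'joints': array([ 1.1865,  0.418 , -0.0103,  1.6142,  0.0047,  1.1107, -0.053 ]), 'joint_vel': array([-0.0014,  0.0015,  0.0014, -0.0015, -0.0008,  0.0006,  0.0001]), 'joint_torque': array([  0.001 , -85.1245,   0.639 , -42.5989,  -0.0489,   0.0186,
         0.0001]), 'tool_pos': array([ 0.2099, -0.5883,  0.2048]), 'ee_rot': array([ 0.9853,  0.1706, -0.0002, -0.0006]), 'force': array([-0.2171,  0.7015, -0.2085]), 'ft_torque': array([-0.0063,  0.0453,  0.0108]), 'grasp_force': 0.0, 'grip_width': 1.0037934790741592}
435.5543279927528 [0.3058 0.0527 1.2589] [[-0.002  -0.9997 -0.0223]
 [-0.9841  0.0059 -0.1777]
 [ 0.1777  0.0216 -0.9838]]
471.18673921070166 [0.2331 1.0216 0.8388] [[-0.9581 -0.2864 -0.0044]
 [-0.1658  0.5668 -0.807 ]
 [ 0.2336 -0.7725 -0.5905]]
```

View pics/top0.png

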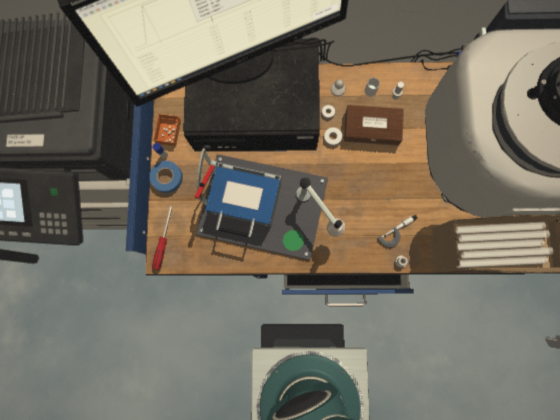

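View pics/side0.png

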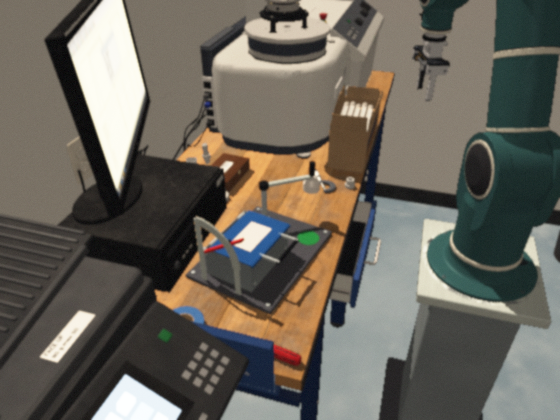

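The top view shows the station near (262,205) and the lamp post near (304,188). The lamp head is near (336,228), the green disc near (292,240), and the bar's shadow or bar near (232,245). The side view shows the flap shut and the red pointer raised. I'll enlarge both.

```bash
python3 - <<'E'
import cv2
a=cv2.imread('pics/top0.png')[140:280,190:350]
b=cv2.imread('pics/side0.png')[150:310,180:360]
cv2.imwrite('pics/topc.png',cv2.resize(a,None,fx=4,fy=4,interpolation=cv2.INTER_CUBIC))
cv2.imwrite('pics/sidec.png',cv2.resize(b,None,fx=3.7,fy=3.7,interpolation=cv2.INTER_CUBIC)[:600])
E
```

```text
(no output)
```

View pics/topc.png

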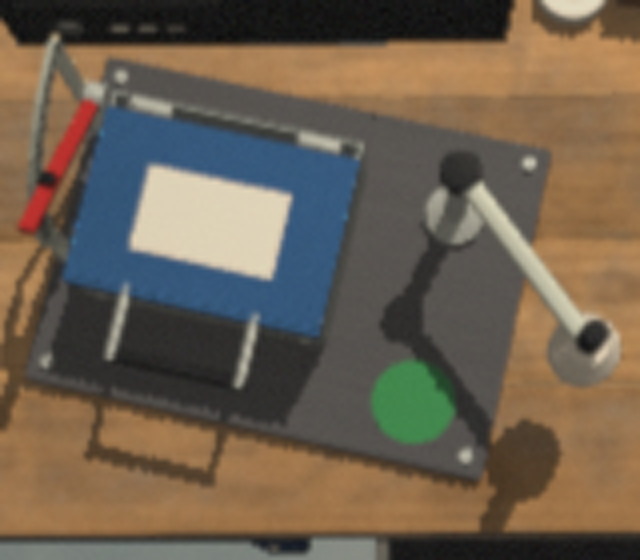

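View pics/sidec.png

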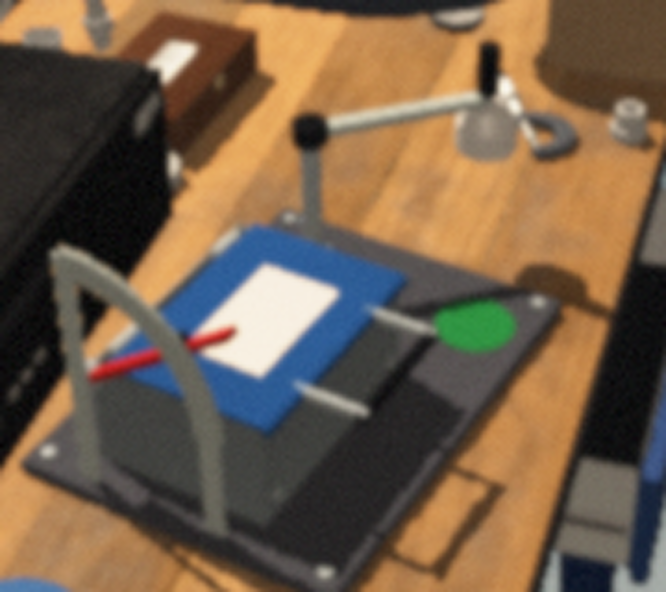

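```bash
cat > m.py <<'E'
from h import *
np.set_printoptions(precision=4,suppress=True)
T=lambda x,y:(190+(x+.5)/4-.5,140+(y+.5)/4-.5)
S=lambda x,y:(180+(x+.5)/3.7-.5,150+(y+.5)/3.7-.5)
A,B=cam('pics/top0'),cam('pics/side0')
K=lambda g:np.array([[g['fx'],0,g['cx']],[0,g['fy'],g['cy']],[0,0,1]])@np.c_[g['R'],g['t']]
def tri(a,b):
    X=cv2.triangulatePoints(K(A),K(B),np.array(T(*a)).reshape(2,1),np.array(S(*b)).reshape(2,1))[:,0];return X[:3]/X[3]
if __name__=='__main__':
    for n,a,b,z in[('disc',(413,402),(476,326),.013),('hub',(461,170),(311,122),.148),('knobtop',(596,332),(489,48),.185),
      ('barR',(240,388),(436,330),.095),('barL',(110,360),(363,412),.095),('ptip',(28,230),(235,330),.17),('phinge',(92,103),(92,375),.095)]:
        print(n,'tri',tri(a,b),'top',px('pics/top0',*T(*a),z),'side',px('pics/side0',*S(*b),z)[1])
    P=[px('pics/top0',*T(*c),.0125)[1] for c in((121,76),(529,163),(465,455),(45,360))]
    print(np.array(P)); P=np.array(P)
    c=P.mean(0); ax=(P[0]+P[1]-P[2]-P[3]); ay=P[0]+P[3]-P[1]-P[2]
    print('centre',c,'yaw',np.arctan2(ax[1],ax[0]),np.arctan2(-ay[0],ay[1]))
E
python3 m.py
```

```text
disc tri [0.4541 0.0411 0.0091] top (array([0.4549, 0.0412, 0.013 ]), array([0.4549, 0.0412, 0.013 ])) side [0.4521 0.0456 0.013 ]
hub tri [0.5906 0.0095 0.1457] top (array([0.5922, 0.0098, 0.1454]), array([0.5916, 0.0099, 0.148 ])) side [0.588 0.013 0.148]
knobtop tri [ 0.4773 -0.072   0.1806] top (array([ 0.477 , -0.071 ,  0.1882]), array([ 0.4776, -0.0714,  0.185 ])) side [ 0.4749 -0.0645  0.185 ]
barR tri [0.4542 0.1581 0.0984] top (array([0.4543, 0.1579, 0.1008]), array([0.4551, 0.1584, 0.095 ])) side [0.4549 0.1541 0.095 ]
barL tri [0.4759 0.2468 0.0968] top (array([0.4738, 0.2458, 0.1007]), array([0.4746, 0.2468, 0.095 ])) side [0.4779 0.2448 0.095 ]
ptip tri [0.5446 0.2866 0.1801] top (array([0.5456, 0.2865, 0.1822]), array([0.5483, 0.2891, 0.17  ])) side [0.5481 0.2755 0.17  ]
phinge tri [0.6546 0.2631 0.0976] top (array([0.6529, 0.2622, 0.1026]), array([0.6552, 0.2636, 0.095 ])) side [0.6562 0.2604 0.095 ]
[[ 0.7007  0.2573  0.0125]
 [ 0.6313 -0.0454  0.0125]
 [ 0.4167  0.0044  0.0125]
 [ 0.4868  0.3078  0.0125]]
centre [0.5589 0.131  0.0125] yaw -0.23000881160894257 -0.22610471715732813
```

```bash
python3 - <<'E'
from h import *
import workcell
print([n for n in dir(workcell) if 'grip' in n.lower()], getattr(workcell,'grip_point_offset',None))
g=cam('pics/top0')
v,u=np.mgrid[0:420,0:560];d=g['depth']
X=(np.stack([(u-g['cx'])/g['fx'],(v-g['cy'])/g['fy'],u*0+1],-1)*d[...,None]-g['t'])@g['R']
for a in [(455,215,555,268),(375,215,445,268),(340,200,375,260),(250,250,420,270)]:
    q=X[a[1]:a[3],a[0]:a[2]].reshape(-1,3);q=q[q[:,2]>.05]
    print(a,len(q), q.min(0) if len(q) else '',q.max(0) if len(q) else '')
E
```

```text
['grip_point_offset'] 0.0188
(455, 215, 555, 268) 5209 [ 0.30575903 -0.62515649  0.0689954 ] [0.5149973  0.0527294  1.25887536]
(375, 215, 445, 268) 262 [ 0.30575903 -0.36570434  0.05001071] [0.4887871  0.0527294  1.25887536]
(340, 200, 375, 260) 76 [ 0.30575903 -0.0955797   0.11376553] [0.49815211 0.0527294  1.25887536]
(250, 250, 420, 270) 16 [0.30575903 0.0527294  1.25887536] [0.30575903 0.0527294  1.25887536]
```

```bash
cat > d.py <<'E'
import sys
from h import *
# usage: d.py x y z yazimuth pitch -> units; tool y azimuth, tool tilted by pitch about tool x
def target(x,y,z,az,tilt=0):
    yv=np.array([np.cos(az),np.sin(az),0]);zv=np.array([0,0,-1.]);xv=np.cross(yv,zv)
    return np.array([x,y,z]),Ro.from_matrix(np.c_[xv,yv,zv])*Ro.from_euler('x',tilt)
def units(p,r):
    s=read_state();R=Ro.from_quat(s['ee_rot'])
    return np.round(R.inv().apply(p-s['tool_pos'])/.15,3),np.round((R.inv()*r).as_rotvec()/1.5,3)
if __name__=='__main__': print(*units(*target(*map(float,sys.argv[1:]))))
E
python3 -m pendant '[{"x":0.3,"y":-0.35,"z":-0.35},{"x":0.6,"y":-0.7,"z":-0.37},{"x":0.86,"y":-1,"z":-0.37},{"x":0.86,"y":-1,"z":-0.37}]'
python3 -m pendant '[{"x":0.3,"y":-0.32},{"x":0.6,"y":-0.64},{"x":0.9,"y":-0.95},{"x":0.9,"y":-0.95}]'
python3 d.py .477 -.0714 .24 -.953
```

```text
[ 2.835 -2.648 -0.231] [-0.001 -0.    -0.183]$[0]: bad value
$[0]: bad value
```

```bash

python3 -m pendant '[{"x":0.3,"y":-0.35,"z":-0.35,"ax":0,"ay":0,"az":0,"grip":-1},{"x":0.6,"y":-0.7,"z":-0.37,"ax":0,"ay":0,"az":0,"grip":-1},{"x":0.86,"y":-1,"z":-0.37,"ax":0,"ay":0,"az":0,"grip":-1},{"x":0.86,"y":-1,"z":-0.37,"ax":0,"ay":0,"az":0,"grip":-1}]'
python3 -m pendant '[{"x":0.3,"y":-0.32,"z":0,"ax":0,"ay":0,"az":0,"grip":-1},{"x":0.6,"y":-0.64,"z":0,"ax":0,"ay":0,"az":0,"grip":-1},{"x":0.9,"y":-0.95,"z":0,"ax":0,"ay":0,"az":0,"grip":-1},{"x":0.9,"y":-0.95,"z":0,"ax":0,"ay":0,"az":0,"grip":-1}]'
python3 d.py .477 -.0714 .24 -.953
```

```text
t: 0.6
tool_pos: [0.2824, -0.4011, 0.2613]
ee_rot: [0.985, 0.172, 0.0, 0.0]
force: [0.2, -1.4, -0.6]
grip_width: 0.995
grasp_force: 0.0
t: 1.1
tool_pos: [0.3616, -0.2212, 0.2611]
ee_rot: [0.985, 0.173, 0.0, 0.0]
force: [-0.1, -0.9, 0.4]
grip_width: 1.0
grasp_force: 0.0
[ 1.064 -0.676  0.141] [ 0.   -0.   -0.18]
```

```bash

python3 -m pendant '[{"x":0.35,"y":-0.25,"z":0,"ax":0,"ay":0,"az":-0.1,"grip":-1},{"x":0.7,"y":-0.5,"z":0,"ax":0,"ay":0,"az":-0.18,"grip":-1},{"x":1,"y":-0.68,"z":0,"ax":0,"ay":0,"az":-0.18,"grip":-1},{"x":1,"y":-0.68,"z":0,"ax":0,"ay":0,"az":-0.18,"grip":-1}]'
python3 -c "
from h import *
g=save('wrist','pics/w1');print(g['T_tool_cam'])
c=cam('pics/w1')
for n,p in dict(knob=(.4775,-.0714,.185),hub=(.5915,.0098,.148),disc=(.4549,.0412,.013),hinge=(.6384,.1639,.095)).items():
    q=c['R']@np.array(p)+c['t'];print(n,q[:2]/q[2]*c['fx']+[c['cx'],c['cy']])"
python3 d.py .4775 -.0714 .2 -.953
```

```text
t: 1.6
tool_pos: [0.4688, -0.0753, 0.2606]
ee_rot: [0.953, 0.304, 0.0, -0.001]
force: [-0.4, -0.3, -0.8]
grip_width: 0.998
grasp_force: 0.0
[[ 2.94447575e-04 -9.65854040e-01 -2.59086640e-01  7.52043857e-02]
 [ 9.99999770e-01  4.42548160e-04 -5.13300960e-04 -9.58521354e-04]
 [ 6.10432121e-04 -2.59086429e-01  9.65853948e-01 -1.79163092e-01]
 [ 0.00000000e+00  0.00000000e+00  0.00000000e+00  1.00000000e+00]]
knob [286.71202572 205.70790113]
hub [286.55227666   0.72071115]
disc [191.950411   126.99676098]
hinge [ 156.12132136 -166.73665312]
[0.077 0.005 0.403] [-0.001  0.    -0.002]
```

View pics/w1.png

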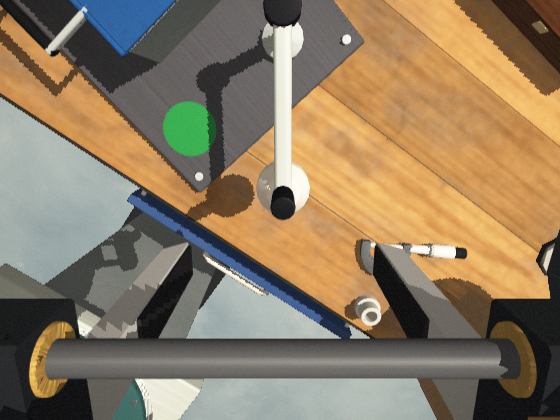

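The wrist view has the knob top at about (283,206), the disc at (189,129) and the hub at (283,8), all within 2 to 3 mm of the predictions. Next I descend and grip the knob.

```bash

python3 -m pendant '[{"x":0.07,"y":0,"z":0.2,"ax":0,"ay":0,"az":0,"grip":-1},{"x":0.07,"y":0,"z":0.45,"ax":0,"ay":0,"az":0,"grip":-1},{"x":0.07,"y":0,"z":0.7,"ax":0,"ay":0,"az":0,"grip":-1},{"x":0.07,"y":0,"z":0.7,"ax":0,"ay":0,"az":0,"grip":0.3},{"x":0.07,"y":0,"z":0.7,"ax":0,"ay":0,"az":0,"grip":0.7},{"x":0.07,"y":0,"z":0.7,"ax":0,"ay":0,"az":0,"grip":1},{"x":0.07,"y":0,"z":0.7,"ax":0,"ay":0,"az":0,"grip":1},{"x":0.07,"y":0,"z":0.7,"ax":0,"ay":0,"az":0,"grip":1},{"x":0.07,"y":0,"z":0.7,"ax":0,"ay":0,"az":0,"grip":1}]' 6
cat > arc.py <<'E'
from d import *
s=read_state();R=Ro.from_quat(s['ee_rot']);p0=s['tool_pos']
hub=np.array([.5915,.0098]);dsc=np.array([.4549,.0412])
v=p0[:2]-hub;print('r',np.hypot(*v))
a0=np.arctan2(v[1],v[0])%(2*np.pi);w=dsc-hub;a1=np.arctan2(w[1],w[0])%(2*np.pi);print('angle',a0-a1)
yv=R.as_matrix()[:,1];az0=np.arctan2(yv[1],yv[0])
for k in range(1,11):
    da=(a1-a0)*k/10;c,q=np.cos(da),np.sin(da)
    p=hub+np.array([[c,-q],[q,c]])@v
    print(k,*units(*target(p[0],p[1],p0[2],az0+da)))
E
python3 arc.py
```

```text
t: 2.78
tool_pos: [0.476, -0.0719, 0.1561]
ee_rot: [0.953, 0.302, 0.0, 0.0]
force: [-0.0, 0.0, -0.1]
grip_width: 0.398
grasp_force: 0.0
r 0.14145834270378932
angle 0.8413315135551067
1 [ 0.003 -0.079 -0.   ] [ 0.    -0.     0.056]
2 [ 0.013 -0.158 -0.   ] [ 0.    -0.     0.112]
3 [ 0.029 -0.236 -0.   ] [ 0.    -0.     0.168]
4 [ 0.052 -0.312 -0.   ] [ 0.    -0.     0.224]
5 [ 0.081 -0.385 -0.   ] [ 0.   -0.    0.28]
6 [ 0.116 -0.456 -0.   ] [ 0.    -0.     0.337]
7 [ 0.158 -0.524 -0.   ] [ 0.    -0.     0.393]
8 [ 0.204 -0.588 -0.   ] [ 0.    -0.     0.449]
9 [ 0.256 -0.648 -0.   ] [ 0.    -0.     0.505]
10 [ 0.313 -0.704 -0.   ] [ 0.    -0.     0.561]
```

```bash

python3 -m pendant '[{"x":0,"y":0,"z":0,"ax":0,"ay":0,"az":0,"grip":1},{"x":0,"y":0,"z":0,"ax":0,"ay":0,"az":0,"grip":1},{"x":0,"y":0,"z":0,"ax":0,"ay":0,"az":0,"grip":1},{"x":0,"y":0,"z":0,"ax":0,"ay":0,"az":0,"grip":1},{"x":0,"y":0,"z":0,"ax":0,"ay":0,"az":0,"grip":1}]' 6;python3 -m pendant '[{"x":0.003,"y":-0.08,"z":0,"ax":0,"ay":0,"az":0.056,"grip":1},{"x":0.013,"y":-0.16,"z":0,"ax":0,"ay":0,"az":0.112,"grip":1},{"x":0.029,"y":-0.236,"z":0,"ax":0,"ay":0,"az":0.168,"grip":1},{"x":0.052,"y":-0.312,"z":0,"ax":0,"ay":0,"az":0.224,"grip":1},{"x":0.081,"y":-0.385,"z":0,"ax":0,"ay":0,"az":0.28,"grip":1},{"x":0.081,"y":-0.385,"z":0,"ax":0,"ay":0,"az":0.28,"grip":1}]'; python3 arc.py
```

```text
t: 3.4
tool_pos: [0.4759, -0.0718, 0.1559]
ee_rot: [0.953, 0.302, -0.0, -0.0]
force: [-1.3, 0.3, 1.0]
grip_width: 0.196
grasp_force: 6.0
t: 4.15
tool_pos: [0.4521, -0.0172, 0.1559]
ee_rot: [0.995, 0.097, -0.001, 0.0]
force: [-6.0, 1.2, 3.9]
grip_width: 0.187
grasp_force: 6.0
r 0.14197821127556468
angle 0.41731436065739747
1 [ 0.001 -0.039  0.   ] [-0.     0.001  0.028]
2 [ 0.004 -0.079  0.   ] [-0.     0.001  0.056]
3 [ 0.008 -0.118  0.   ] [-0.     0.001  0.083]
4 [ 0.014 -0.157  0.   ] [-0.     0.001  0.111]
5 [ 0.021 -0.196 -0.   ] [0.    0.001 0.139]
6 [ 0.03  -0.234 -0.   ] [0.    0.001 0.167]
7 [ 0.041 -0.272 -0.   ] [0.    0.001 0.195]
8 [ 0.053 -0.31  -0.   ] [0.    0.001 0.223]
9 [ 0.067 -0.347 -0.   ] [0.    0.001 0.25 ]
10 [ 0.082 -0.383 -0.   ] [0.    0.001 0.278]
```

```bash

python3 -m pendant '[{"x":0.004,"y":-0.08,"z":0,"ax":0,"ay":0,"az":0.056,"grip":1},{"x":0.014,"y":-0.157,"z":0,"ax":0,"ay":0,"az":0.111,"grip":1},{"x":0.03,"y":-0.234,"z":0,"ax":0,"ay":0,"az":0.167,"grip":1},{"x":0.053,"y":-0.31,"z":0,"ax":0,"ay":0,"az":0.223,"grip":1},{"x":0.082,"y":-0.385,"z":0,"ax":0,"ay":0,"az":0.278,"grip":1},{"x":0.082,"y":-0.385,"z":0,"ax":0,"ay":0,"az":0.278,"grip":1},{"x":0.082,"y":-0.385,"z":0,"ax":0,"ay":0,"az":0.278,"grip":1}]'
python3 -m pendant '[{"x":0,"y":0,"z":0,"ax":0,"ay":0,"az":0,"grip":0.2},{"x":0,"y":0,"z":0,"ax":0,"ay":0,"az":0,"grip":0.2},{"x":0,"y":0,"z":0,"ax":0,"ay":0,"az":0,"grip":0.2},{"x":0,"y":0,"z":-0.3,"ax":0,"ay":0,"az":0,"grip":0.2},{"x":0,"y":0,"z":-0.6,"ax":0,"ay":0,"az":0,"grip":0.2},{"x":0,"y":0,"z":-0.7,"ax":0,"ay":0,"az":0,"grip":0.2},{"x":0,"y":0,"z":-0.7,"ax":0,"ay":0,"az":0,"grip":0.2}]'
python3 -c "
from h import *
g=save('wrist','pics/w2');save('side','pics/s2');save('top','pics/t2')
a=cv2.imread('pics/s2.png')[150:310,180:360];a=cv2.resize(a,None,fx=2.2,fy=2.2,interpolation=2)
w=cv2.imread('pics/w2.png')[:352,:400]
cv2.imwrite('pics/c2.png',np.hstack([w,a]))
c=cam('pics/w2')
for n,p in dict(knob=(.4549,.0412,.185),hub=(.5915,.0098,.148),disc=(.4549,.0412,.013),bar=(.4699,.203,.095)).items():
    q=c['R']@np.array(p)+c['t'];print(n,q[:2]/q[2]*c['fx']+[c['cx'],c['cy']])"
```

```text
t: 5.03
tool_pos: [0.4535, 0.0412, 0.1558]
ee_rot: [0.994, -0.11, -0.0, -0.0]
force: [-4.1, 3.8, 1.3]
grip_width: 0.189
grasp_force: 6.0
t: 5.9
tool_pos: [0.454, 0.0413, 0.2612]
ee_rot: [0.994, -0.112, 0.001, 0.0]
force: [0.1, -0.2, -0.7]
grip_width: 0.402
grasp_force: 0.0
knob [283.27751233 215.89601754]
hub [283.68365273  12.69732283]
disc [282.98442312 175.02358141]
bar [115.8221839 211.3667534]
```

View pics/c2.png

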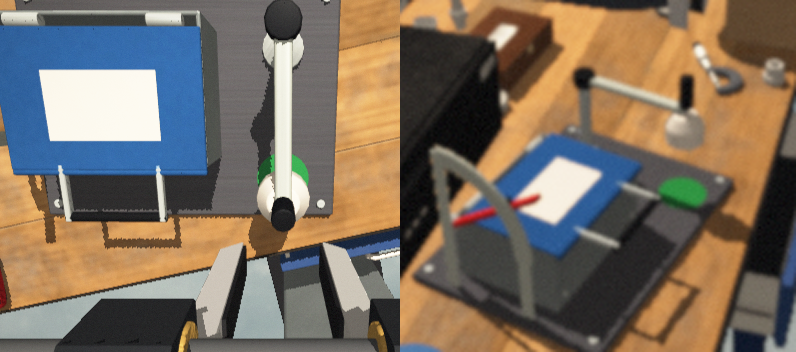

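The lamp knob is at (283,217) in the wrist view and the disc is centred at u≈283, so the lamp is over the disc. The bar runs from (70,217) to (163,219). Next I go over the bar.

```bash
python3 d.py .466 .2035 .23 -3.37; python3 -c "
from h import *
print(read_state()['joints'])"
```

```text
[-0.157 -1.074  0.197] [1.00e-03 1.00e-03 1.05e+00]
[ 0.28044726  0.07413603 -0.45834252  1.93418422  0.0355647   1.1430622
 -1.98655947]
```

```bash
python3 -m pendant '[{"x":0,"y":-0.2,"z":0,"ax":0,"ay":0,"az":-0.1,"grip":0.2},{"x":-0.05,"y":-0.4,"z":0,"ax":0,"ay":0,"az":-0.2,"grip":0.2},{"x":-0.1,"y":-0.6,"z":0,"ax":0,"ay":0,"az":-0.3,"grip":0.2},{"x":-0.15,"y":-0.8,"z":0,"ax":0,"ay":0,"az":-0.4,"grip":0.2},{"x":-0.157,"y":-1,"z":0,"ax":0,"ay":0,"az":-0.5,"grip":0.2},{"x":-0.157,"y":-1,"z":0,"ax":0,"ay":0,"az":-0.6,"grip":0.2},{"x":-0.157,"y":-1,"z":0,"ax":0,"ay":0,"az":-0.7,"grip":0.2},{"x":-0.157,"y":-1,"z":0,"ax":0,"ay":0,"az":-0.8,"grip":0.2},{"x":-0.157,"y":-1,"z":0,"ax":0,"ay":0,"az":-0.9,"grip":0.2},{"x":-0.157,"y":-1,"z":0,"ax":0,"ay":0,"az":-1,"grip":0.2},{"x":-0.157,"y":-1,"z":0,"ax":0,"ay":0,"az":-1,"grip":0.2}]'
python3 d.py .466 .2035 .23 -.228; python3 -c "
from h import *
print(read_state()['joints'])
save('wrist','pics/w3');c=cam('pics/w3')
for n,p in dict(knob=(.4549,.0412,.185),tip=(.5446,.2866,.18),bar=(.466,.2035,.095)).items():
    q=c['R']@np.array(p)+c['t'];print(n,q[:2]/q[2]*c['fx']+[c['cx'],c['cy']])"
```

```text
t: 7.42
tool_pos: [0.4637, 0.1927, 0.2599]
ee_rot: [0.804, 0.595, -0.001, -0.001]
force: [-0.1, -0.4, 0.4]
grip_width: 0.398
grasp_force: 0.0
[ 0.074 -0.006  0.199] [-0.001  0.    -0.045]
[ 0.18982     0.20387228 -0.73085209  1.82623547  0.14640374  1.16808165
 -0.88422822]
knob [327.38820571 392.97276295]
tip [361.42053432  49.05783729]
bar [282.69011625 180.75503979]
```

View pics/w3.png

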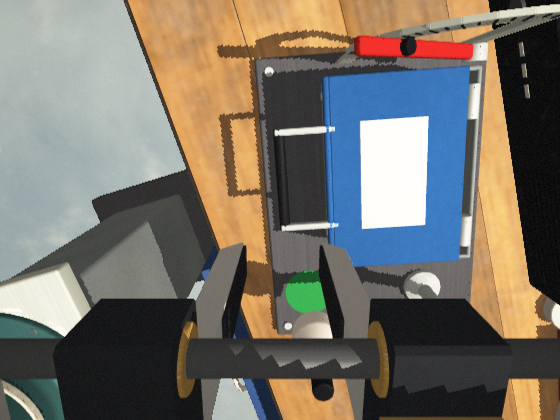

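The bar runs from (279,136) to (285,226), so its middle is at (282,181), matching the prediction. Next I descend and grip it.

```bash
python3 -m pendant '[{"x":0.07,"y":-0.006,"z":0.1,"ax":0,"ay":0,"az":-0.045,"grip":0.2},{"x":0.074,"y":-0.006,"z":0.3,"ax":0,"ay":0,"az":-0.045,"grip":0.2},{"x":0.074,"y":-0.006,"z":0.5,"ax":0,"ay":0,"az":-0.045,"grip":0.2},{"x":0.074,"y":-0.006,"z":0.7,"ax":0,"ay":0,"az":-0.045,"grip":0.2},{"x":0.074,"y":-0.006,"z":0.9,"ax":0,"ay":0,"az":-0.045,"grip":0.2},{"x":0.074,"y":-0.006,"z":1,"ax":0,"ay":0,"az":-0.045,"grip":0.2}]'
python3 -m pendant '[{"x":0,"y":0,"z":0.12,"ax":0,"ay":0,"az":0,"grip":0.2},{"x":0,"y":0,"z":0.225,"ax":0,"ay":0,"az":0,"grip":0.2},{"x":0,"y":0,"z":0.225,"ax":0,"ay":0,"az":0,"grip":1},{"x":0,"y":0,"z":0.225,"ax":0,"ay":0,"az":0,"grip":1},{"x":0,"y":0,"z":0.225,"ax":0,"ay":0,"az":0,"grip":1},{"x":0,"y":0,"z":0.225,"ax":0,"ay":0,"az":0,"grip":1},{"x":0,"y":0,"z":0.225,"ax":0,"ay":0,"az":0,"grip":1},{"x":0,"y":0,"z":0.225,"ax":0,"ay":0,"az":0,"grip":1}]' 20
cat > lift.py <<'E'
from d import *
import sys
# bar path by angle; tool tilt = ratio*angle ; grasp point on bar
A0,A1,n=map(float,sys.argv[1:4]);h=np.array([.6345,.1645,.095]);x=np.array([np.cos(.228),-np.sin(.228),0])
s=read_state();R=Ro.from_quat(s['ee_rot']);b=s['tool_pos']-R.as_matrix()[:,2]*.0188
print('grasp pt',b,'angle est',np.arctan2(b[2]-h[2],(h-b)@x),'radius',np.hypot(b[2]-h[2],(h-b)@x))
for a in np.linspace(A0,A1,int(n)+1)[1:]:
    g=h-.173*np.cos(a)*x+[0,0,.173*np.sin(a)]
    _,r=target(0,0,0,-.228,SG*a/2) if (SG:=float(sys.argv[4])) else target(0,0,0,-.228)
    tz=r.as_matrix()[:,2]
    print(round(a,3),*units(g+tz*.0188,r),tz)
E
python3 lift.py 0 .6 8 1
```

```text
t: 8.22
tool_pos: [0.4654, 0.2042, 0.1088]
ee_rot: [0.782, 0.623, -0.001, -0.001]
force: [-0.2, 0.3, 0.8]
grip_width: 0.403
grasp_force: 0.0
t: 9.22
tool_pos: [0.4661, 0.2041, 0.0777]
ee_rot: [0.783, 0.622, -0.0, -0.0]
force: [-6.2, 0.3, 5.8]
grip_width: 0.098
grasp_force: 20.0
grasp pt [0.46605829 0.20406376 0.09651868] angle est 0.008777013256692966 radius 0.17303175442401492
0.075 [-0.003 -0.001 -0.076] [ 0.025 -0.     0.001] [-0.03652095  0.00847413 -0.99929696]
0.15 [-0.003  0.004 -0.163] [ 0.05  -0.     0.001] [-0.07299056  0.01693634 -0.99718882]
0.225 [-0.003  0.015 -0.248] [ 0.075 -0.     0.001] [-0.10935753  0.02537474 -0.99367855]
0.3 [-0.003  0.033 -0.332] [ 0.1   -0.     0.001] [-0.14557073  0.03377746 -0.98877108]
0.375 [-0.003  0.057 -0.415] [ 0.125 -0.     0.001] [-0.18157925  0.04213269 -0.98247331]
0.45 [-0.003  0.087 -0.495] [0.15  0.    0.001] [-0.21733246  0.05042867 -0.97479411]
0.525 [-0.003  0.123 -0.572] [0.175 0.    0.001] [-0.25278008  0.05865375 -0.96574426]
0.6 [-0.003  0.164 -0.647] [0.2   0.    0.001] [-0.28787226  0.06679635 -0.95533649]
```

```bash
python3 -m pendant '[{"x":0,"y":0,"z":-0.076,"ax":0.025,"ay":0,"az":0,"grip":1},{"x":0,"y":0.004,"z":-0.163,"ax":0.05,"ay":0,"az":0,"grip":1},{"x":0,"y":0.015,"z":-0.248,"ax":0.075,"ay":0,"az":0,"grip":1},{"x":0,"y":0.033,"z":-0.332,"ax":0.1,"ay":0,"az":0,"grip":1},{"x":0,"y":0.057,"z":-0.415,"ax":0.125,"ay":0,"az":0,"grip":1},{"x":0,"y":0.087,"z":-0.495,"ax":0.15,"ay":0,"az":0,"grip":1},{"x":0,"y":0.123,"z":-0.572,"ax":0.175,"ay":0,"az":0,"grip":1},{"x":0,"y":0.164,"z":-0.647,"ax":0.2,"ay":0,"az":0,"grip":1},{"x":0,"y":0.164,"z":-0.647,"ax":0.2,"ay":0,"az":0,"grip":1}]'
python3 lift.py .55 .65 2 1
python3 -c "
from h import *
for n in('side','top','wrist'):save(n,'pics/%s4'%n)
a=cv2.imread('pics/side4.png')[190:310,170:310];a=cv2.resize(a,None,fx=4,fy=4,interpolation=2)
cv2.imwrite('pics/c4.png',a)"
```

```text
t: 10.35
tool_pos: [0.4893, 0.1987, 0.1751]
ee_rot: [0.774, 0.615, -0.094, -0.118]
force: [-10.8, 1.9, 4.7]
grip_width: 0.095
grasp_force: 20.0
grasp pt [0.49478871 0.19747393 0.19305491] angle est 0.5992781314702703 radius 0.17384187144925584
0.6 [-0.004  0.006  0.001] [-0.002  0.     0.001] [-0.28787226  0.06679635 -0.95533649]
0.65 [-0.004  0.021 -0.054] [0.014 0.    0.001] [-0.3110452   0.07217328 -0.94765073]
```

View pics/c4.png

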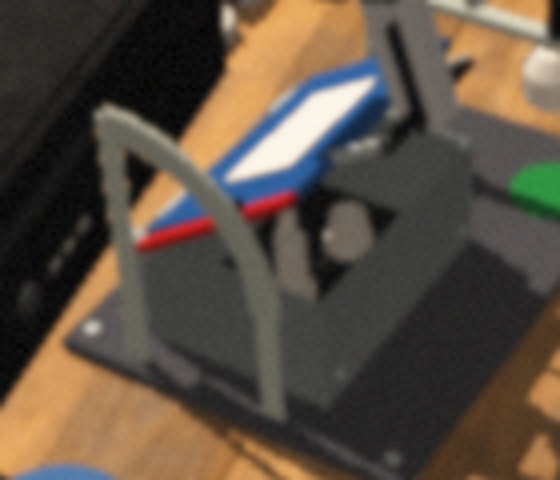

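View pics/wrist4.png

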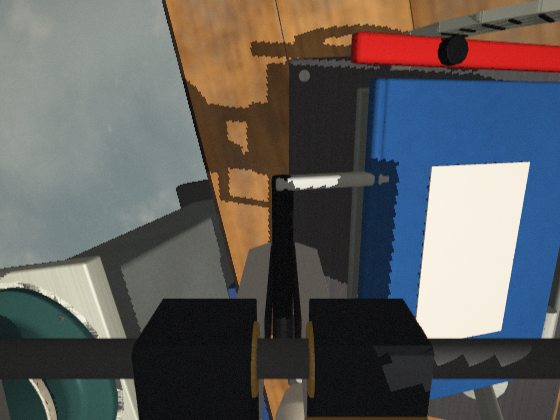

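The side crop shows the flap's left edge nearly parallel with the red pointer, which runs from (138,243) to (298,197). To measure it properly I'll fit the depth data of the red and blue surfaces.

```bash
python3 - <<'E'
from h import *
yaw=-.228;x=np.array([np.cos(yaw),np.sin(yaw),0]);y=np.array([-x[1],x[0],0])
for fn in('wrist3','wrist4','top4','side4','top0','side0'):
    f='pics/'+fn.replace('wrist3','w3');g=cam(f)
    hsv=cv2.cvtColor(g['frame'],cv2.COLOR_RGB2HSV)
    v,u=np.mgrid[0:420,0:560];d=g['depth']
    X=(np.stack([(u-g['cx'])/g['fx'],(v-g['cy'])/g['fy'],u*0+1],-1)*d[...,None]-g['t'])@g['R']
    H,S,V=[hsv[...,i].astype(int) for i in range(3)]
    for n,m in(('red',((H<8)|(H>172))&(S>150)&(V>70)),('blue',(H>100)&(H<118)&(S>110)&(V>50))):
        m=m.astype(np.uint8)
        m=cv2.erode(m,np.ones((3,3))) if (n=='blue' or fn[0]=='w') else m
        P=X[(m>0)&(d>0)]
        s=np.c_[(P-[.6345,.1645,.095])@x,(P-[.6345,.1645,.095])@y,P[:,2]-.095]
        k=(s[:,0]>-.2)&(s[:,0]<.03)&(s[:,2]>-.005)&(s[:,2]<.2)&((s[:,1]>.085)&(s[:,1]<.14) if n=='red' else abs(s[:,1])<.092)
        s=s[k]
        if len(s)<15: print(fn,n,len(s));continue
        for _ in range(4):  # trimmed total-least-squares line in x-z
            c=np.median(s[:,[0,2]],0) if _==0 else s[:,[0,2]].mean(0)
            w=np.linalg.svd(s[:,[0,2]]-c,full_matrices=False)[2]
            r=(s[:,[0,2]]-c)@w[1];s=s[abs(r)<max(.003,2*np.median(abs(r)))]
        e=w[0]*np.sign(-w[0][0]);print(fn,n,len(s),'angle %.3f'%np.arctan2(e[1],-e[0]),'rms',r.std().round(4))
E
```

```text
wrist3 red 1570 angle 0.627 rms 0.0006
wrist3 blue 17870 angle 0.001 rms 0.0007
wrist4 red 4843 angle 0.628 rms 0.0006
wrist4 blue 30524 angle 0.579 rms 0.0006
top4 red 68 angle 0.619 rms 0.0013
top4 blue 6
side4 red 94 angle 0.620 rms 0.0014
side4 blue 116 angle 0.575 rms 0.0008
top0 red 136 angle 0.633 rms 0.0013
top0 blue 1296 angle -0.000 rms 0.0015
side0 red 80 angle 0.629 rms 0.0015
side0 blue 900 angle 0.002 rms 0.0013
```

```bash
python3 -m pendant '[{"x":0,"y":0.008,"z":-0.028,"ax":0.008,"ay":0,"az":0,"grip":1},{"x":0,"y":0.015,"z":-0.055,"ax":0.016,"ay":0,"az":0,"grip":1},{"x":0,"y":0.015,"z":-0.055,"ax":0.016,"ay":0,"az":0,"grip":1},{"x":0,"y":0.015,"z":-0.055,"ax":0.016,"ay":0,"az":0,"grip":1},{"x":0,"y":0.015,"z":-0.055,"ax":0.016,"ay":0,"az":0,"grip":1},{"x":0,"y":0.015,"z":-0.055,"ax":0.016,"ay":0,"az":0,"grip":1}]'
python3 - <<'E'
from h import *
save('wrist','pics/w5');save('top','pics/t5');g=cam('pics/w5')
x=np.array([np.cos(.228),-np.sin(.228),0]);y=np.array([-x[1],x[0],0])
hsv=cv2.cvtColor(g['frame'],cv2.COLOR_RGB2HSV).astype(int);H,S,V=hsv[...,0],hsv[...,1],hsv[...,2]
v,u=np.mgrid[0:420,0:560];d=g['depth']
X=(np.stack([(u-g['cx'])/g['fx'],(v-g['cy'])/g['fy'],u*0+1],-1)*d[...,None]-g['t'])@g['R']-[.6345,.1645,.095]
for n,m,l,h in(('red',((H<8)|(H>172))&(S>150)&(V>70),.085,.14),('blue',(H>100)&(H<118)&(S>110)&(V>50),-.092,.092)):
    P=X[(cv2.erode(m.astype(np.uint8),np.ones((3,3)))>0)&(d>0)];s=np.c_[P@x,P@y,P[:,2]]
    s=s[(s[:,0]>-.2)&(s[:,0]<.03)&(s[:,2]>-.005)&(s[:,2]<.2)&(s[:,1]>l)&(s[:,1]<h)][:,[0,2]]
    for _ in range(4):
        c=s.mean(0);w=np.linalg.svd(s-c,full_matrices=False)[2];r=(s-c)@w[1];s=s[abs(r)<max(.003,2*np.median(abs(r)))]
    print(n,len(s),np.arctan(-w[0][1]/w[0][0]))
cv2.imwrite('pics/c5.png',cv2.resize(cv2.imread('pics/t5.png')[130:290,140:430],None,fx=2.7,fy=2.7,interpolation=2))
E
```

```text
t: 11.25
tool_pos: [0.4935, 0.1978, 0.182]
ee_rot: [0.772, 0.615, -0.101, -0.127]
force: [-9.0, 1.3, 2.9]
grip_width: 0.096
grasp_force: 20.0
red 4824 0.628422169561722
blue 30178 0.6288928715977398
```

View pics/c5.png

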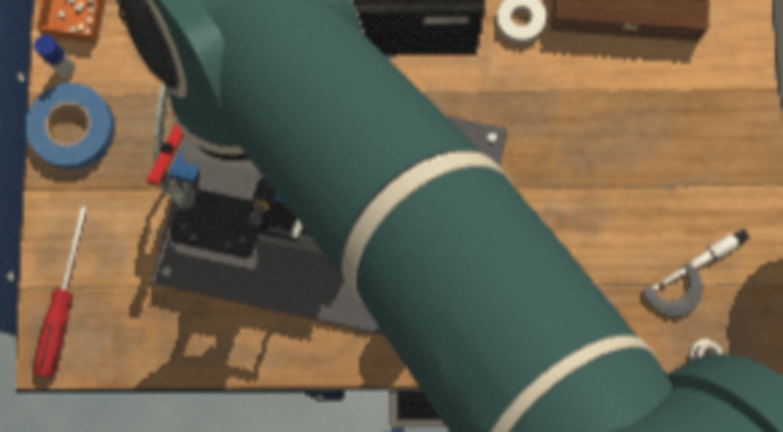

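The flap (0.629) and pointer (0.628) agree, and the loose things look undisturbed. The arm hides the lamp from above, so I'll check it from the side before handing in.

```bash
python3 - <<'E'
from h import *
save('side','pics/s5')
a,b=[cv2.imread('pics/%s.png'%n)[:, :] for n in('s2','s5')]
t=a[180:215,295:325]
r=cv2.matchTemplate(b[165:235,275:345],t,cv2.TM_CCOEFF_NORMED);_,m,_,l=cv2.minMaxLoc(r);print('score',m,'shift px',l[0]-20,l[1]-15)
E
```

```text
score 0.9984973073005676 shift px 0 0
```

```bash
python3 -c "
from workcell import *
print(finish_job())"
```

```text
the job is handed in; nothing more can be done
None
```

The job is handed in, but the judge returned no result: the lamp stands over the green disc to within about 2 mm, and the fingers are holding the flap at 0.629 rad against the pointer's 0.628.

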